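# Turn the culture bottle and hold the viewing-box flap at its mark

## Robot

A 6-joint arm with a two-finger parallel gripper is mounted at the origin on the work surface. World frame = base frame: x ahead of the robot, y to its left, z up, the work surface at z = 0. Lengths are in m, angles in rad, forces in N, time in s.
With the tool pointing down it reaches from about 0.25 to 0.775 m from the base axis. Payload 4 kg.
Tool frame: the origin (TCP) lies on the centre line of the jaws, within the pads' length; the fingertips stand 25 mm ahead of it and the grasp point (between the pads) lies 6 mm ahead of it; z points along the fingers, y is the line along which they close (so a half turn about z gives the same grasp; the last joint's range is limited). The gripper opens to 94 mm and grips with 3 to 60 N. Pads are 16 mm wide; open, the fingers measure 119 mm over their backs; the gripper's body (75 mm by 177 mm) begins 78 mm behind the grasp point.
Start: joints at [1.201, 0.087, 1.371, -0, 1.684, -0.103], TCP at [0.145, 0.531, 0.231] pointing down, gripper open.
Joint ranges: [-3.1, 3.1], [-0.76, 2.03], [0.27, 2.55], [-1.08, 4.22], [0.17, 2.65], [-2.57, 2.57]. Speed limits (rad/s): [2.79, 2.79, 3.14, 3.14, 3.14, 3.14].

## Interface

Orientations are given as [roll, pitch, yaw] about the fixed x, y, z axes, in that order (R = Rz(yaw) Ry(pitch) Rx(roll)).
In Python, from bench import robot, imaging gives the robot as it stands. The module is installed in compiled form; this text tells all that it offers.
- The arm moves only by the tool drive_tool, never from a script. Its argument "series" is a list of rows, each a list of 3 entries, a list of its own where there are three numbers: the finger opening in m, from 0 to 0.094, then the shift along the tool's x, y, z in m, then the turn, a rotation vector about the tool's x, y, z in rad. A call has 1 to 5 rows; each row is the pose to reach, as a shift and turn from the pose commanded when the call began, along the tool's axes at that moment; what a row does not reach only later rows make up. A row lasts 1/8 s, in which the tool goes at most 62.5 mm and 10.7 degrees, less where a joint would pass 70% of its speed; a pose out of reach is approached as far as the arm can. A call with a gripper value outside its range is refused whole. The fingers move at their own pace and stop on an object; the grip force is fixed at half the most. Time passes only in rows, so rows that repeat a pose let the fingers close. It gives the time, the measured TCP pose, the force, the opening and the grip force at its end, in the units of the state.
- robot.get_obs(): the state, without advancing time (a new reading comes with each control period).
- imaging.snapshot(name): name is "side" or "top"; returns the picture (420x560x3 uint8, red, green, blue); there is no depth.
- imaging.get_calibration(name): a dict with "intrinsics" (3x3 intrinsics, pixels), "position" and "rotation" of the camera in the world. Camera axes: x right, y up, looking along -z (the intrinsics and any distortion apply to the point x, -y, -z); pixel columns grow to the right and rows downward; lengths in m; the calibration is good to about 2 mm. A picture is of the moment at which its call begins. get_calibration takes no time and is no camera call.
- robot.close_job(): hands the job in; it is judged then, once.
The state is a dict: "time": time; "joint_positions": joint angles; "qvel": joint speeds; "joint_torque": joint torques, N m; "tool_pos": TCP position; "ee_rot": TCP orientation; "wrist_force": force on the tool from outside, world axes, zero at the start; "wrist_torque": the same for the moment, N m; "width": finger opening in m; "finger_force": force on a finger pad.
Only numpy, scipy, OpenCV 4.12 (cv2) and the standard library are available. Lean on these libraries where they do the work, as an engineer would, in place of code of your own. Each camera call takes 0.05 s, during which the arm holds its last target. There are 200 camera calls.

## Task

The flat culture bottle in front of the viewing box has been read through its narrow side: turn it a quarter turn so that one of its broad sides stands flat against the box's stop bar, upright, and let go of it. Then lift the box's flap, which has a bar handle, until the flap's pointer lines up with the pin on the quadrant, and finish while still holding it there, with the gripper alone carrying it (it falls shut by itself). Leave the pin as it is set, and do not disturb the other things standing around the box.

Things in the scene. Friction and masses are not known exactly. Their poses are not given: they have to be found in the camera images.
- bottle: loose flat white plastic bottle, upright, about 0.2 kg; body 64 mm along its x by 36 mm along its y by 100 mm high (broad sides square to its y). Round orange cap, 26 mm wide, 110 to 136 mm above the origin, on a 20 mm neck. Origin: centre of its underside, z up. Starts with a narrow side (its +x) roughly facing the stop bar, 5 to 25 mm clear of it
- stop (a point): foot of the middle of the stop bar's face, at table height. Fixed steel bar 120 mm long, 12 thick, 40 high, before the right half of the box's front (seen from the robot). Axes of the box: x into the box, square to the bar's face; y left along the bar; z up. Bottle flat on the bar: its origin at x = -18 mm. The shut flap's edge is 20 mm behind the face, its top 77 mm up
- hinge (a point): middle of the flap's hinge line, which runs along this frame's y; axes as for the stop. Fixed, 74 mm above the table, 150 mm in +x and 85 mm in +y from the stop's point
- flap (a joint): angle of the flap in rad: 0 lying shut on the box, growing as its front (robot-side) edge rises; up to 1.3. It starts shut, turns freely, weighs about 0.4 kg and falls shut when let go
- flap_handle (a point): middle of the handle's round steel grip bar, 10 mm thick, parallel to the hinge, 70 mm free between two posts, 40 mm above the flap's top. Axes turn with the flap (as the hinge's when shut). Flap shut: 105 mm in -x, 60 in +y, 43 in +z from the hinge point. Fingers pointing down can pinch it across x and it turns between them as the flap rises
- flap_pointer (a point): tip of the flat steel pointer on the flap's left side, 132 mm from the hinge line; axes turn with the flap, x towards the hinge line
- mark_pin (a point): inner end of the steel pin, 10 mm thick, marking the wanted angle on the black upright quadrant at the left of the box, 150 mm from the hinge line, just outside the pointer's tip. Its x axis points to the hinge line; lined up when this and the pointer's x are parallel
- mark (a joint): angle of the pin on the quadrant in rad, counted like the flap's angle (lined up when the two are equal); clamped stiffly, set between 0.55 and 0.95
- jar: loose round lidded jar, 76 mm in diameter, 110 mm high, right of the bottle; origin at the centre of its underside; to be left alone
- dish: loose flat round dish, 90 mm in diameter, 16 mm high, in front of the flap's handle; origin at the centre of its underside; to be left alone
- round_bottle: loose round bottle, 66 mm in diameter, 140 mm high, at the right of the box; origin at the centre of its underside; to be left alone
Not all that is in view belongs to the job. Leave any green look-alike of the bottle alone.

How it is judged:
By the outcome, as a careful person would: the job done as asked, in the order asked, and still so for the second after the job is handed in, while the arm keeps its last pose, push and grip.
It also fails if it takes over 56 s, if anything falls off the work surface, if the arm or the gripper's body presses on something with over 40 N, if the wrist force passes 120 N, or if a joint passes its speed limit or range.

## Working session

There is one attempt and no reset: what is moved stays moved. The work goes in short steps, Python scripts to look and compute and a tool call to move; the robot and the scene stay as the last step left them, time stands still between calls to the robot, and variables do not carry over. Pictures are saved under pics/ and viewed, at most 10 in all, crops included, and the job is handed in when it is done.

Besides the shell and the picture viewer there is one more tool, called after ">>>" by a JSON object that holds its "op" and its "data", one argument or row to a line. drive_tool: Moves the arm, as the interface text tells. Its arguments: {"type":"object","properties":{"series":{"type":"array"}},"required":["series"]}

```bash
mkdir -p pics; python3 - <<'E'
from bench import robot, imaging
import cv2, numpy as np
np.set_printoptions(precision=4,suppress=True)
for n in ("side","top"):
    cv2.imwrite(f"pics/{n}0.png",cv2.cvtColor(imaging.snapshot(n),cv2.COLOR_RGB2BGR)); print(n,imaging.get_calibration(n))
print(robot.get_obs())
E
```

```text
side {'intrinsics': array([[455.9123,   0.    , 279.4082],
       [  0.    , 455.9123, 209.2535],
       [  0.    ,   0.    ,   1.    ]]), 'position': array([-0.0077, -0.6062,  0.7653]), 'rotation': array([ 0.8711,  0.012 , -0.7393])}
top {'intrinsics': array([[426.1914,   0.    , 289.4009],
       [  0.    , 426.1914, 217.9232],
       [  0.    ,   0.    ,   1.    ]]), 'position': array([ 0.3985, -0.0066,  1.0696]), 'rotation': array([ 0.1421,  0.0055, -1.589 ])}
{'time': 0.1, 'joint_positions': array([ 1.2009,  0.0879,  1.3721,  0.    ,  1.6836, -0.1031]), 'qvel': array([ 0.001 , -0.0022, -0.004 ,  0.0013,  0.0021, -0.0023]), 'joint_torque': array([  0.0023, -34.1253, -30.3301,   0.072 ,   0.0304,  -0.0001]), 'tool_pos': array([0.1448, 0.5301, 0.2294]), 'ee_rot': array([-3.1396, -0.0002,  2.8748]), 'wrist_force': array([-0.693 ,  0.6936,  0.0923]), 'wrist_torque': array([ 0.0119,  0.0236, -0.0557]), 'finger_force': 0.0, 'width': 0.09394283501371453}
```

View pics/side0.png

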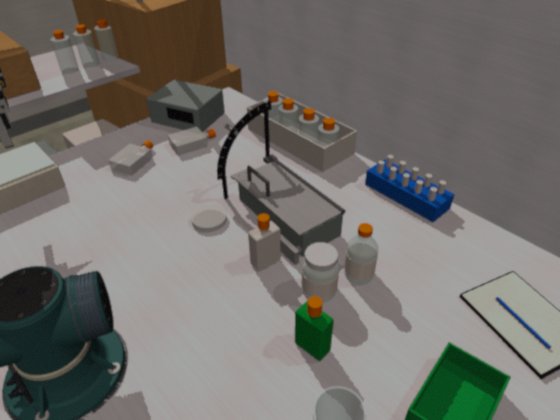

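View pics/top0.png

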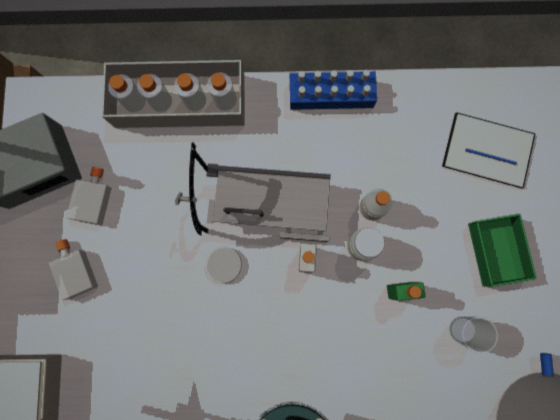

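Side view: box with flap and handle (258,180), quadrant arc (220–268, 105–195), bottle cap (264,221), dish (209,221), jar (320,270), round bottle (362,255). Top view: cap (308,258), stop bar about (283–328, 236), handle (243,212), pin (185,199), dish (225,265), jar (367,243). I'll enlarge both.

```bash
cat > h.py <<'E'
from bench import robot, imaging
import cv2, numpy as np
from scipy.spatial.transform import Rotation as R
np.set_printoptions(precision=4,suppress=True)
C={n:imaging.get_calibration(n) for n in("side","top")}
def ray(n,p):
    c=C[n]; d=np.linalg.inv(c["intrinsics"])@[p[0],p[1],1]; d=d*[1,-1,-1]
    return np.array(c["position"]),R.from_euler("xyz",c["rotation"]).apply(d)
def plane(n,p,z):
    o,d=ray(n,p); return o+d*(z-o[2])/d[2]
def tri(ps,pt):
    (a,u),(b,v)=ray("side",ps),ray("top",pt)
    s=np.linalg.lstsq(np.c_[u,-v],b-a,rcond=None)[0]
    P,Q=a+u*s[0],b+v*s[1]; return (P+Q)/2,np.linalg.norm(P-Q)
def proj(n,X):
    c=C[n]; q=R.from_euler("xyz",c["rotation"]).inv().apply(np.array(X)-c["position"])*[1,-1,-1]
    q=np.atleast_2d(q)@c["intrinsics"].T; return q[:,:2]/q[:,2:]
def crop(n,x0,y0,x1,y1,k,out):
    im=cv2.cvtColor(imaging.snapshot(n),cv2.COLOR_RGB2BGR)
    c=cv2.resize(im[y0:y1,x0:x1],None,fx=k,fy=k,interpolation=cv2.INTER_CUBIC)
    c=np.clip(255*(c/255.)**0.6,0,255).astype(np.uint8); cv2.imwrite(out,c); return im
E
python3 - <<'E'
from h import *
crop("top",170,135,390,295,3.6,"pics/t1.png"); crop("side",190,90,390,310,2.7,"pics/s1.png")
print(robot.get_obs()["time"])
E
```

```text
0.2
```

View pics/t1.png

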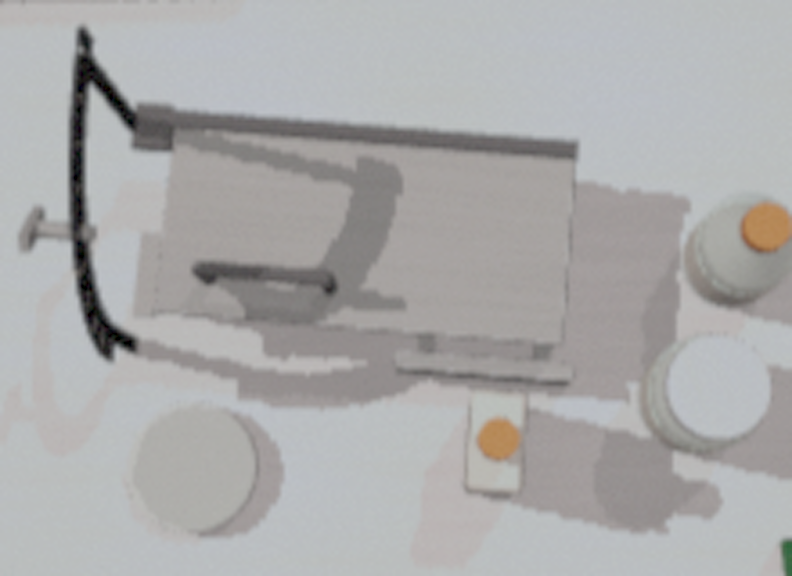

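View pics/s1.png

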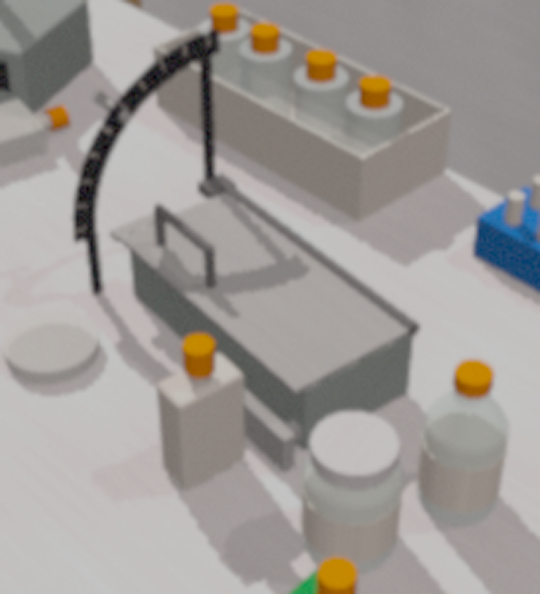

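Top crop: stop bar front top edge from (397,366) to (570,381), bottle top-face corners (472,393), (527,393), (520,493), (466,491), handle bar (205,270)–(330,278), flap front edge (152,313)–(562,342), pin (30–93,231). Side crop: cap (199,352), handle top (158,208)–(212,245), pin head about (103,99).

```bash
python3 - <<'E'
from h import *
from scipy.optimize import brentq
t=lambda x,y:(170+x/3.6-.35,135+y/3.6-.35); s=lambda x,y:(190+x/2.7-.3,90+y/2.7-.3)
a,b=plane("top",t(397,366),.04),plane("top",t(570,381),.04)
print("stop",a,b,np.linalg.norm(a-b),(a+b)/2)
v=a-b; yaw=np.arctan2(v[1],v[0])-np.pi/2
for n,p,q,z in(("flapfront",(152,313),(562,342),.077),("hinge bar",(172,113),(577,148),.08),("handle",(205,270),(330,278),.117)):
    A,B=plane("top",t(*p),z),plane("top",t(*q),z); w=A-B; print(n,A,B,np.linalg.norm(w),np.arctan2(w[1],w[0])-np.pi/2)
print("yaw",yaw)
for p in((472,393),(527,393),(520,493),(466,491)): print("bt",plane("top",t(*p),.1))
print("cap",plane("top",t(498,438),.136),tri(s(199,340),t(498,438)))
print("dish",plane("top",t(195,468),.016),"jar",plane("top",t(718,387),.11),"rb",plane("top",t(767,226),.14))
print("handle tri",tri(s(158,208),t(205,270)),tri(s(212,245),t(330,278)))
print("pinhead",tri(s(103,99),t(30,230)))
M=R.from_euler("z",yaw); st=(a+b)/2; st[2]=0
hg=st+M.apply([.15,.085,.074]); print("hinge",hg,"handle pred",hg+M.apply([-.105,.06,.043]))
for px in(30,60,93):
    o,d=ray("top",t(px,231 if px>30 else 230)); f=lambda k:(lambda r:np.hypot(r[0],r[2])-.15)(M.inv().apply(o+k*d-hg))
    k=brentq(f,.5,1.0); r=M.inv().apply(o+k*d-hg); print("pin",r,np.arctan2(r[2],-r[0]))
P=tri(s(103,99),t(30,230))[0]; r=M.inv().apply(P-hg); print(r,np.hypot(r[0],r[2]),np.arctan2(r[2],-r[0]))
E
```

```text
stop [0.5013 0.0202 0.04  ] [ 0.489 -0.096  0.04 ] 0.11683680345261627 [ 0.4952 -0.0379  0.04  ]
flapfront [0.5354 0.1788 0.077 ] [ 0.5113 -0.0884  0.077 ] 0.26824290399399575 -0.08996462290968776
hinge bar [0.6687 0.1659 0.08  ] [ 0.6397 -0.1019  0.08  ] 0.2694569419616695 -0.10799679149441754
handle [0.5566 0.1381 0.117 ] [0.55   0.0595 0.117 ] 0.07893384144194278 -0.08368047997047201
yaw -0.10552865207947226
bt [ 0.4773 -0.0286  0.1   ]
bt [ 0.4766 -0.0634  0.1   ]
bt [ 0.4139 -0.0573  0.1   ]
bt [ 0.4158 -0.0235  0.1   ]
cap [ 0.4467 -0.0429  0.136 ] (array([ 0.4477, -0.0436,  0.1398]), np.float64(0.0028773910185657644))
dish [0.4363 0.1599 0.016 ] jar [ 0.4774 -0.1824  0.11  ] rb [ 0.5736 -0.2115  0.14  ]
handle tri (array([0.5558, 0.1375, 0.1213]), np.float64(0.00018830946947342336)) (array([0.5499, 0.0581, 0.1248]), np.float64(0.0028657995555172373))
pinhead (array([0.5699, 0.2291, 0.1908]), np.float64(8.400034757663427e-06))
hinge [0.6533 0.0308 0.074 ] handle pred [0.5552 0.1015 0.117 ]
pin [-0.1026  0.1905  0.1094] 0.8177733909558301
pin [-0.1018  0.1727  0.1102] 0.8250971879056508
pin [-0.1003  0.153   0.1115] 0.8381811818922298
[-0.1038  0.1884  0.1168] 0.1562541590637037 0.8443030710661127
```

>>> {"op": "drive_tool", "data": {
  "series": [
    [0.08,[-0.088,-0.095,0.01],[0,0,0.18]],
    [0.08,[-0.17,-0.19,0.01],[0,0,0.36]],
    [0.08,[-0.22,-0.237,0.02],[0,0,0.54]],
    [0.08,[-0.25,-0.27,0.02],[0,0,0.72]],
    [0.08,[-0.28,-0.3,0.02],[0,0,0.9]]
  ]
}}

```text
time: 0.82
tool_pos: [0.2897, 0.2522, 0.214]
ee_rot: [3.141, 0.0, 1.97]
wrist_force: [1.7, -0.2, 0.1]
width: 0.0801
finger_force: 0.0
```

>>> {"op": "drive_tool", "data": {
  "series": [
    [0.08,[-0.06,0.005,0.01],[0,0,0.1]],
    [0.08,[-0.12,0.01,0.02],[0,0,0.2]],
    [0.08,[-0.18,0.016,0.03],[0,0,0.3]],
    [0.08,[-0.24,0.021,0.04],[0,0,0.4]],
    [0.08,[-0.295,0.026,0.044],[0,0,0.49]]
  ]
}}

```text
time: 1.45
tool_pos: [0.4294, -0.0091, 0.1695]
ee_rot: [-3.141, -0.0, 1.481]
wrist_force: [1.0, 0.6, 1.0]
width: 0.0802
finger_force: 0.0
```

>>> {"op": "drive_tool", "data": {
  "series": [
    [0.08,[-0.032,0.02,0],[0,0,0]],
    [0.08,[-0.032,0.02,0.04],[0,0,0]],
    [0.08,[-0.032,0.02,0.08],[0,0,0]],
    [0.08,[-0.032,0.02,0.094],[0,0,0]],
    [0.055,[-0.032,0.02,0.094],[0,0,0]]
  ]
}}

```text
time: 2.08
tool_pos: [0.4459, -0.0404, 0.0757]
ee_rot: [-3.14, -0.0, 1.485]
wrist_force: [0.4, 0.4, 0.4]
width: 0.073
finger_force: 0.0
```

>>> {"op": "drive_tool", "data": {
  "series": [
    [0.055,[0,0,0],[0,0,0]],
    [0.055,[0,0,0],[0,0,0]]
  ]
}}

```text
time: 2.33
tool_pos: [0.4477, -0.0408, 0.0779]
ee_rot: [3.138, 0.0, 1.485]
wrist_force: [0.4, 0.5, 0.9]
width: 0.0638
finger_force: 30.0
```

>>> {"op": "drive_tool", "data": {
  "series": [
    [0.055,[0,0,-0.008],[0,0,0]],
    [0.055,[0,0,-0.008],[0,0,-0.17]],
    [0.055,[0,0,-0.008],[0,0,-0.35]],
    [0.055,[0,0,-0.008],[0,0,-0.53]],
    [0.055,[0,0,-0.008],[0,0,-0.71]]
  ]
}}

```text
time: 2.95
tool_pos: [0.4465, -0.0406, 0.0848]
ee_rot: [3.141, 0.0, 2.201]
wrist_force: [0.8, 0.0, -2.2]
width: 0.0639
finger_force: 30.0
```

>>> {"op": "drive_tool", "data": {
  "series": [
    [0.055,[0,0,0],[0,0,-0.18]],
    [0.055,[0,0,0],[0,0,-0.36]],
    [0.055,[0,0,0],[0,0,-0.54]],
    [0.055,[0,0,0],[0,0,-0.7]],
    [0.055,[0,0,0],[0,0,-0.845]]
  ]
}}

```text
time: 3.58
tool_pos: [0.4465, -0.0406, 0.0847]
ee_rot: [3.142, 0.0, 3.045]
wrist_force: [-0.8, -0.7, -2.4]
width: 0.0641
finger_force: 30.0
```

```bash
python3 - <<'E'
from h import *
crop("top",250,190,400,300,5.2,"pics/t2.png"); o=robot.get_obs(); print(o["tool_pos"],o["ee_rot"],o["wrist_force"],o["time"])
E
```

```text
[ 0.4465 -0.0407  0.0847] [-3.1415  0.0005  3.0476] [-0.2721 -0.0916 -1.8408] 3.625
```

View pics/t2.png

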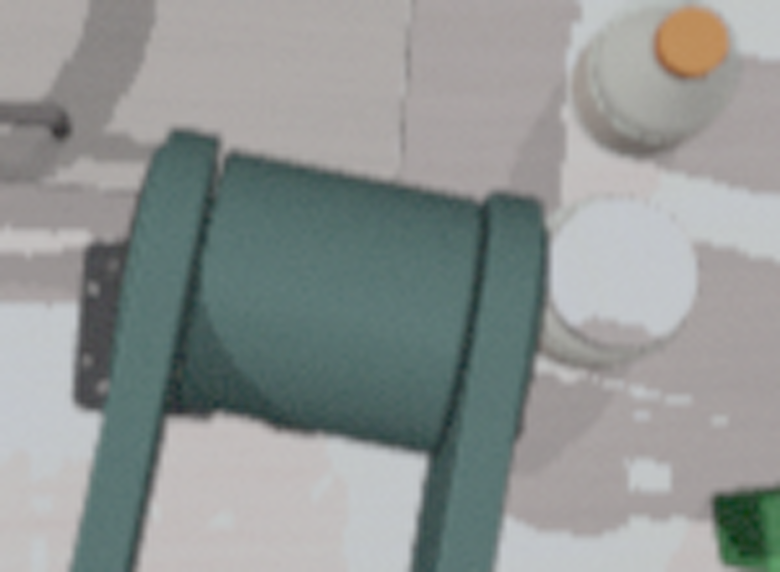

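The arm hides the bottle, with the gripper over (300,310) and the jar at (620,270) clear of it. I'll lower and advance, feeling for the bar.

>>> {"op": "drive_tool", "data": {
  "series": [
    [0.055,[-0.022,0,0.004],[0,0,0]],
    [0.055,[-0.022,0,0.007],[0,0,0]],
    [0.055,[-0.022,0,0.007],[0,0,0]],
    [0.055,[-0.022,0,0.007],[0,0,0]]
  ]
}}

```text
time: 4.12
tool_pos: [0.4686, -0.043, 0.0779]
ee_rot: [-3.141, 0.002, 3.039]
wrist_force: [1.9, -0.4, 0.5]
width: 0.0636
finger_force: 30.0
```

>>> {"op": "drive_tool", "data": {
  "series": [
    [0.055,[-0.003,0,0],[0,0,0]],
    [0.055,[-0.003,0,0],[0,0,0]]
  ]
}}

```text
time: 4.38
tool_pos: [0.4697, -0.0431, 0.0779]
ee_rot: [-3.141, -0.004, 3.04]
wrist_force: [-5.0, 0.0, 6.5]
width: 0.0638
finger_force: 30.0
```

>>> {"op": "drive_tool", "data": {
  "series": [
    [0.055,[-0.002,0,-0.001],[0,0,0]],
    [0.055,[-0.002,0,-0.001],[0,0,0]]
  ]
}}

```text
time: 4.62
tool_pos: [0.4731, -0.0433, 0.0779]
ee_rot: [3.141, -0.0, 3.04]
wrist_force: [0.2, 0.3, -0.6]
width: 0.064
finger_force: 30.0
```

>>> {"op": "drive_tool", "data": {
  "series": [
    [0.055,[-0.002,0,0],[0,0,0]],
    [0.055,[-0.002,0,0],[0,0,0]]
  ]
}}

```text
time: 4.88
tool_pos: [0.4735, -0.0433, 0.078]
ee_rot: [3.141, -0.005, 3.04]
wrist_force: [-5.6, -0.5, 4.5]
width: 0.0638
finger_force: 30.0
```

>>> {"op": "drive_tool", "data": {
  "series": [
    [0.055,[0,0,-0.001],[0,0,0]],
    [0.055,[-0.002,0,-0.001],[0,0,0]],
    [0.055,[-0.002,0,-0.001],[0,0,0]]
  ]
}}

```text
time: 5.25
tool_pos: [0.4738, -0.0433, 0.0781]
ee_rot: [3.141, -0.009, 3.041]
wrist_force: [-10.1, 1.2, 3.7]
width: 0.0641
finger_force: 30.0
```

>>> {"op": "drive_tool", "data": {
  "series": [
    [0.055,[-0.002,0,0],[0,0,0]],
    [0.055,[-0.002,0,0],[0,0,0]]
  ]
}}

```text
time: 5.5
tool_pos: [0.4741, -0.0434, 0.0782]
ee_rot: [3.142, -0.014, 3.041]
wrist_force: [-14.9, 0.8, 8.8]
width: 0.0638
finger_force: 30.0
```

Blocked at x≈0.474, which matches the bar face at 0.494 less 18 mm. I'll relax the push, then release.

>>> {"op": "drive_tool", "data": {
  "series": [
    [0.055,[0.004,0,0.0],[0,0,0]],
    [0.055,[0.004,0,0.001],[0,0,0]]
  ]
}}

```text
time: 5.75
tool_pos: [0.4735, -0.0433, 0.078]
ee_rot: [3.141, -0.004, 3.04]
wrist_force: [-7.7, 0.7, 7.4]
width: 0.0636
finger_force: 30.0
```

>>> {"op": "drive_tool", "data": {
  "series": [
    [0.07,[0,0,0],[0,0,0]],
    [0.08,[0,0,0],[0,0,0]],
    [0.08,[0,0,0],[0,0,0]]
  ]
}}

```text
time: 6.12
tool_pos: [0.476, -0.0437, 0.0785]
ee_rot: [3.141, 0.002, 3.04]
wrist_force: [-0.3, 0.4, -0.4]
width: 0.0798
finger_force: 0.0
```

>>> {"op": "drive_tool", "data": {
  "series": [
    [0.08,[0,0,-0.04],[0,0,0]],
    [0.08,[0,0,-0.1],[0,0,0]],
    [0.08,[0.06,0,-0.1],[0,0,0]],
    [0.08,[0.12,0.02,-0.1],[0,0,0]],
    [0.08,[0.15,0.08,-0.1],[0,0,0]]
  ]
}}

```text
time: 6.75
tool_pos: [0.3347, 0.0459, 0.1784]
ee_rot: [3.141, 0.002, 3.033]
wrist_force: [1.8, 0.7, 0.2]
width: 0.0802
finger_force: 0.0
```

```bash
python3 - <<'E'
from h import *
im=crop("top",250,190,400,300,5.2,"pics/t3.png"); o=robot.get_obs(); print(o["tool_pos"],o["ee_rot"],o["time"])
E
```

```text
[0.3323 0.0534 0.1786] [ 3.1349 -0.0001  3.0455] 6.8
```

View pics/t3.png

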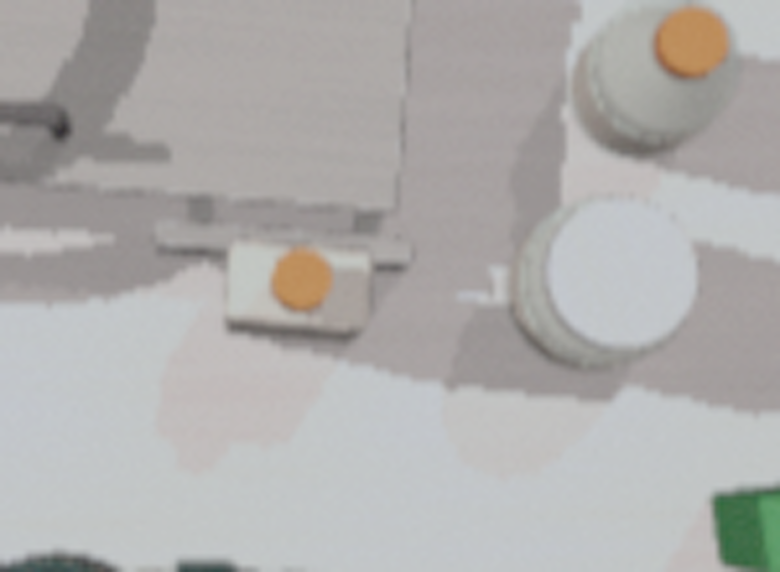

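The bottle stands broadside at the bar, cap (302,278), with top-face corners near (232,243), (372,252), (365,330) and (228,318). Checking the gap.

```bash
python3 - <<'E'
from h import *
t=lambda x,y:(250+x/5.2-.4,190+y/5.2-.4)
c=[plane("top",t(*p),.1) for p in((232,243),(372,252),(365,330),(228,318))]
print(np.array(c),np.mean(c,0)); 
for i,j in((0,1),(3,2)): w=c[i]-c[j]; print(np.arctan2(w[1],w[0])-np.pi/2,np.linalg.norm(w))
cap=plane("top",t(302,278),.136); print("cap",cap)
a,b=plane("top",t(157,245),.04),plane("top",t(407,268),.04); w=a-b; print("bar",a,b,np.arctan2(w[1],w[0])-np.pi/2,np.linalg.norm(w))
n=np.array([w[1],-w[0],0])/np.linalg.norm(w[:2]); print("dist cap->face",(a-cap)@n)
E
```

```text
[[ 0.4947 -0.014   0.1   ]
 [ 0.4896 -0.0754  0.1   ]
 [ 0.4555 -0.0713  0.1   ]
 [ 0.4618 -0.0116  0.1   ]] [ 0.4754 -0.0431  0.1   ]
-0.08319582134337211 0.06155889867567601
-0.10585793121296194 0.060044857080854386
cap [ 0.4757 -0.043   0.136 ]
bar [0.5003 0.0205 0.04  ] [ 0.4874 -0.0957  0.04  ] -0.11078010890801693 0.1169214398102602
dist cap->face 0.01744294733371379
```

Bottle is 17.4 mm from the face at the cap (18 expected), with yaw matching, so it stands flat on the bar. Now to the handle.

>>> {"op": "drive_tool", "data": {
  "series": [
    [0.05,[-0.024,0.008,-0.01],[0,0,0.17]],
    [0.05,[-0.048,0.016,-0.01],[0,0,0.35]],
    [0.05,[-0.072,0.024,-0.01],[0,0,0.52]],
    [0.05,[-0.096,0.03,-0.01],[0,0,0.7]],
    [0.05,[-0.12,0.038,-0.01],[0,0,0.87]]
  ]
}}

```text
time: 7.42
tool_pos: [0.4606, 0.0722, 0.1882]
ee_rot: [3.141, 0.0, 2.164]
wrist_force: [0.1, 1.2, 0.6]
width: 0.05
finger_force: 0.0
```

>>> {"op": "drive_tool", "data": {
  "series": [
    [0.05,[-0.007,0.023,0],[0,0,0.17]],
    [0.05,[-0.014,0.046,0],[0,0,0.35]],
    [0.05,[-0.022,0.07,0],[0,0,0.53]],
    [0.05,[-0.029,0.093,0],[0,0,0.7]],
    [0.05,[-0.029,0.093,0.02],[0,0,0.7]]
  ]
}}

```text
time: 8.05
tool_pos: [0.5554, 0.1009, 0.1694]
ee_rot: [3.137, -0.001, 1.469]
wrist_force: [-0.5, -0.3, -0.4]
width: 0.05
finger_force: 0.0
```

```bash
python3 - <<'E'
from h import *
im=crop("side",190,70,350,270,2.9,"pics/s2.png"); o=robot.get_obs(); print(o["tool_pos"],o["ee_rot"],o["time"])
t=np.array([.554,.1,.117]); print("expected handle px",(proj("side",t)-[190,70])*2.9)
E
```

```text
[0.5526 0.1006 0.165 ] [-3.1384  0.0005  1.4702] 8.1
expected handle px [[196.0587 304.2999]]
```

View pics/s2.png

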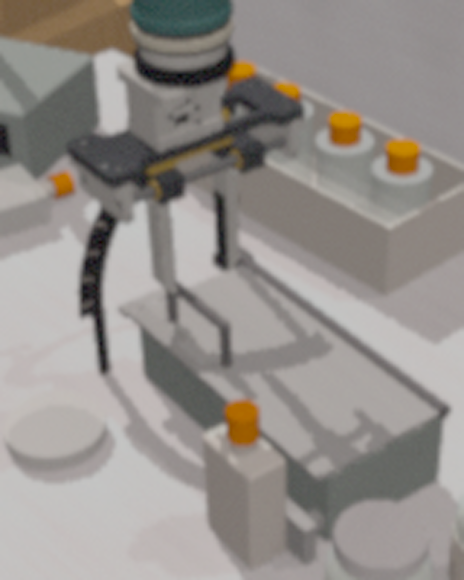

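The open fingers (162–232, 280) straddle the handle bar, whose centre is near (200,310) as predicted. Descend and grip.

>>> {"op": "drive_tool", "data": {
  "series": [
    [0.05,[0,0,0.025],[0,0,0]],
    [0.05,[0,0,0.046],[0,0,0]],
    [0.05,[0,0,0.046],[0,0,0]],
    [0.0,[0,0,0.046],[0,0,0]],
    [0.0,[0,0,0.046],[0,0,0]]
  ]
}}

```text
time: 8.72
tool_pos: [0.5533, 0.1006, 0.1237]
ee_rot: [3.139, -0.001, 1.47]
wrist_force: [-0.7, 0.5, -0.2]
width: 0.0337
finger_force: 0.0
```

>>> {"op": "drive_tool", "data": {
  "series": [
    [0.0,[0,0,0],[0,0,0]],
    [0.0,[0,0,0],[0,0,0]],
    [0.0,[0,0,0],[0,0,0]]
  ]
}}

```text
time: 9.1
tool_pos: [0.5543, 0.1004, 0.1228]
ee_rot: [3.137, -0.0, 1.47]
wrist_force: [5.6, -0.5, -2.3]
width: 0.009
finger_force: 30.0
```

>>> {"op": "drive_tool", "data": {
  "series": [
    [0.0,[0,0.005,-0.01],[0,0,0]],
    [0.0,[0,0.0105,-0.02],[0,0,0]],
    [0.0,[0,0.0175,-0.029],[0,0,0]],
    [0.0,[0,0.025,-0.0375],[0,0,0]],
    [0.0,[0,0.025,-0.0375],[0,0,0]]
  ]
}}

```text
time: 9.72
tool_pos: [0.5776, 0.098, 0.1601]
ee_rot: [-3.141, -0.0, 1.47]
wrist_force: [1.0, -0.1, -5.5]
width: 0.009
finger_force: 30.0
```

>>> {"op": "drive_tool", "data": {
  "series": [
    [0.0,[0,0.0085,-0.0075],[0,0,0]],
    [0.0,[0,0.0175,-0.014],[0,0,0]],
    [0.0,[0,0.0275,-0.02],[0,0,0]],
    [0.0,[0,0.034,-0.0235],[0,0,0]],
    [0.0,[0,0.034,-0.0235],[0,0,0]]
  ]
}}

```text
time: 10.35
tool_pos: [0.6117, 0.0947, 0.1862]
ee_rot: [3.139, -0.001, 1.47]
wrist_force: [-5.1, -0.6, 5.5]
width: 0.0094
finger_force: 30.0
```

```bash
python3 - <<'E'
from h import *
im=crop("side",190,70,350,270,2.9,"pics/s3.png"); crop("top",165,130,305,235,5.5,"pics/t4.png"); o=robot.get_obs(); print(o["tool_pos"],o["ee_rot"],o["time"],o["wrist_force"],o["width"])
E
```

```text
[0.6113 0.0947 0.186 ] [ 3.1396 -0.0005  1.4699] 10.45 [-5.3755  0.1284  3.8595] 0.009031099165405744
```

View pics/t4.png

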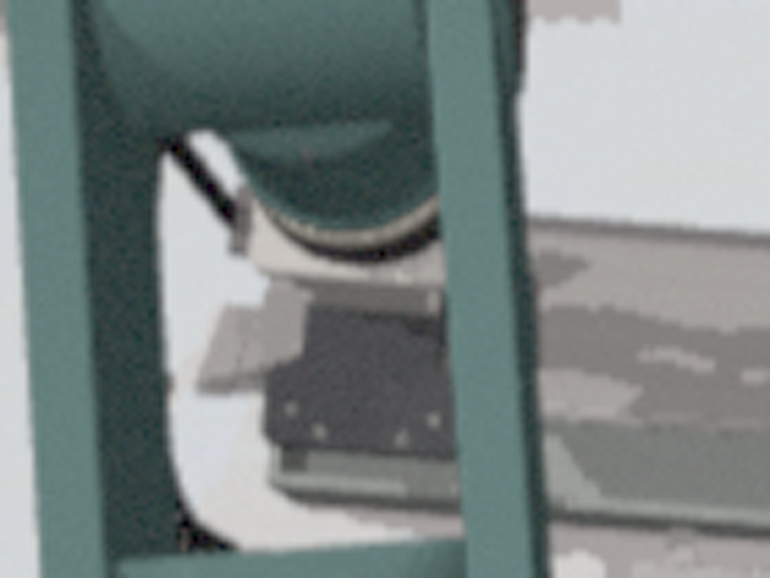

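View pics/s3.png

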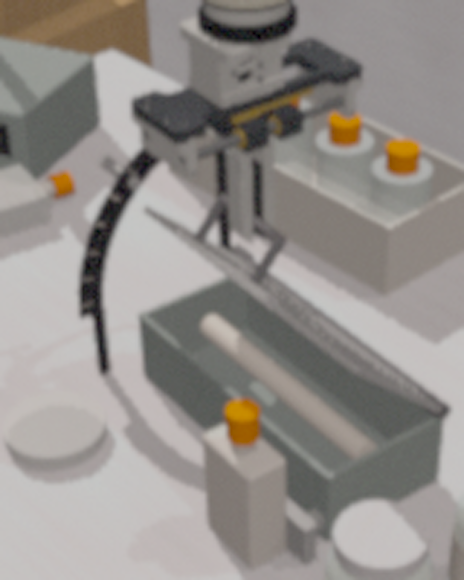

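The flap is up: pointer tip about (148,209) in the side crop, pin from its head (108,163) to its inner end near (130,180). I'll compare with projections by angle.

```bash
python3 - <<'E'
from h import *
yaw=-.104; M=R.from_euler("z",yaw); st=np.array([.4945,-.0377,0]); hg=st+M.apply([.15,.085,.074])
t=lambda x,y:(170+x/3.6-.35,135+y/3.6-.35)
print("flap left/front corner box:",M.inv().apply(plane("top",t(152,313),.077)-hg), M.inv().apply(plane("top",t(135,316),.074)-hg))
f=lambda r,a,y:((proj("side",hg+M.apply([-r*np.cos(a),y,r*np.sin(a)]))[0]-[190,70]+.3)*2.9).round(1)
for a in(.7,.74,.78,.82,.86): print(a,"tip y=.13/.14/.15",f(.132,a,.13),f(.132,a,.14),f(.132,a,.15)," pin y .15/.165/.188",f(.15,a,.15),f(.15,a,.165),f(.15,a,.188))
print("hinge right end",f(0,0,-.135))
im=cv2.imread("pics/s3.png"); c=cv2.resize(im[130:260,80:260],None,fx=4.4,fy=4.4,interpolation=cv2.INTER_CUBIC); cv2.imwrite("pics/s3c.png",c)
E
```

```text
flap left/front corner box: [-0.1318  0.1346  0.003 ] [-0.1344  0.146  -0.    ]
0.7 tip y=.13/.14/.15 [151.3 223.9] [145.  218.9] [138.7 214. ]  pin y .15/.165/.188 [124.  207.6] [114.8 200.2] [100.9 189.2]
0.74 tip y=.13/.14/.15 [154.4 218.6] [148.1 213.7] [141.8 208.7]  pin y .15/.165/.188 [127.6 201.5] [118.3 194.2] [104.3 183.2]
0.78 tip y=.13/.14/.15 [157.7 213.4] [151.4 208.4] [145.1 203.5]  pin y .15/.165/.188 [131.3 195.5] [122.  188.2] [108.  177.3]
0.82 tip y=.13/.14/.15 [161.2 208.2] [154.8 203.3] [148.5 198.4]  pin y .15/.165/.188 [135.3 189.6] [125.9 182.4] [111.8 171.6]
0.86 tip y=.13/.14/.15 [164.8 203.1] [158.4 198.3] [152.1 193.4]  pin y .15/.165/.188 [139.4 183.9] [130.  176.7] [115.8 165.9]
hinge right end [443.  414.3]
```

>>> {"op": "drive_tool", "data": {
  "series": [
    [0.0,[0,0.004,-0.003],[0,0,0]],
    [0.0,[0,0.008,-0.005],[0,0,0]],
    [0.0,[0,0.008,-0.005],[0,0,0]],
    [0.0,[0,0.008,-0.005],[0,0,0]],
    [0.0,[0,0.008,-0.005],[0,0,0]]
  ]
}}

```text
time: 11.08
tool_pos: [0.6194, 0.0939, 0.1897]
ee_rot: [3.14, -0.0, 1.47]
wrist_force: [-4.8, 0.1, 4.9]
width: 0.0088
finger_force: 30.0
```

```bash
python3 - <<'E'
from h import *
ims=[imaging.snapshot("side") for _ in range(6)]
a=np.mean(ims,0).astype(np.uint8)[:,:,::-1]
c=cv2.resize(a[105:165,205:285],None,fx=10,fy=10,interpolation=cv2.INTER_CUBIC); c=np.clip(255*(c/255.)**.6,0,255).astype(np.uint8); cv2.imwrite("pics/s4.png",c[:600,:800])
o=robot.get_obs(); print(o["tool_pos"],o["time"],o["wrist_force"])
yaw=-.104; M=R.from_euler("z",yaw); st=np.array([.4945,-.0377,0]); hg=st+M.apply([.15,.085,.074])
f=lambda r,a,y:((proj("side",hg+M.apply([-r*np.cos(a),y,r*np.sin(a)]))[0]-[205,105]+.5)*10).round(0)
for a in(.78,.80,.82,.84,.86,.88): print(a,"tip .135/.145",f(.132,a,.135),f(.132,a,.145),"pin .15/.165/.19",f(.15,a,.15),f(.15,a,.165),f(.15,a,.19))
E
```

```text
[0.6193 0.0939 0.1897] 11.375 [-5.7167  0.7825  6.589 ]
0.78 tip .135/.145 [385. 379.] [363. 362.] pin .15/.165/.19 [305. 326.] [273. 301.] [220. 260.]
0.8 tip .135/.145 [391. 370.] [369. 353.] pin .15/.165/.19 [312. 316.] [279. 291.] [227. 250.]
0.82 tip .135/.145 [397. 361.] [375. 345.] pin .15/.165/.19 [318. 306.] [286. 281.] [233. 240.]
0.84 tip .135/.145 [403. 353.] [381. 336.] pin .15/.165/.19 [325. 296.] [293. 271.] [240. 231.]
0.86 tip .135/.145 [409. 344.] [387. 327.] pin .15/.165/.19 [333. 286.] [300. 261.] [247. 221.]
0.88 tip .135/.145 [416. 335.] [394. 319.] pin .15/.165/.19 [340. 276.] [307. 251.] [254. 211.]
```

View pics/s4.png

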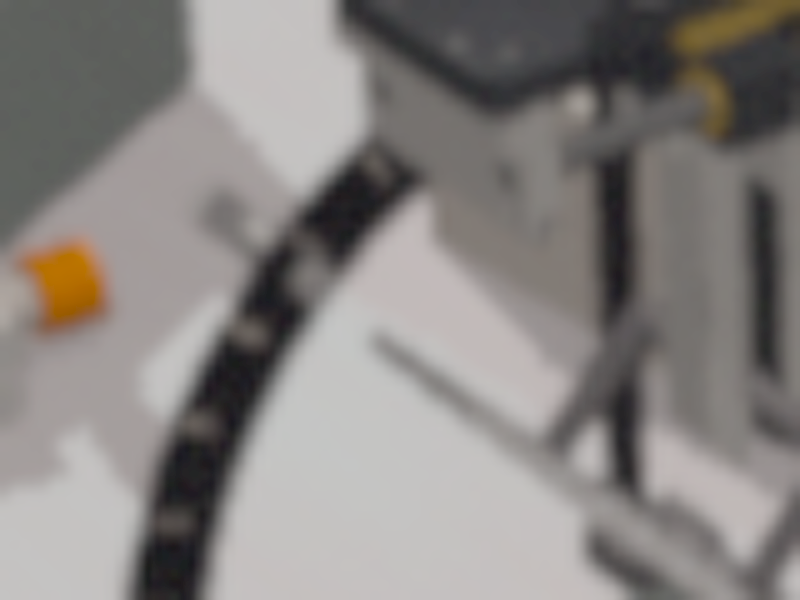

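Side crop ×10: pin head (222,207), pin inner end (312,269), pointer tip (375,338). The tip sits about 0.03 rad below the pin's line, so it should reach about (384,327). Small correction, also easing the radial pull.

>>> {"op": "drive_tool", "data": {
  "series": [
    [0.0,[0,0.003,-0.0035],[0,0,0]],
    [0.0,[0,0.003,-0.0035],[0,0,0]],
    [0.0,[0,0.003,-0.0035],[0,0,0]],
    [0.0,[0,0.003,-0.0035],[0,0,0]]
  ]
}}

```text
time: 11.88
tool_pos: [0.6221, 0.0936, 0.1909]
ee_rot: [-3.141, -0.0, 1.47]
wrist_force: [-1.3, 0.7, -4.7]
width: 0.0087
finger_force: 30.0
```

```bash
cat > flow.py <<'E'
from h import *
import sys
ims=[imaging.snapshot("side") for _ in range(6)]
a=np.mean(ims,0).astype(np.uint8)[:,:,::-1]
c=cv2.resize(a[105:165,205:285],None,fx=10,fy=10,interpolation=cv2.INTER_CUBIC); c=np.clip(255*(c/255.)**.6,0,255).astype(np.uint8); cv2.imwrite(sys.argv[1],c)
g0=cv2.imread("pics/s4.png",0); g1=cv2.cvtColor(c,cv2.COLOR_BGR2GRAY)
for n,(x,y,w) in dict(tip=(385,345,40),line=(470,400,45),post=(580,410,35),pin=(312,269,35),head=(222,210,30)).items():
    T=g0[y-w:y+w,x-w:x+w]; S=g1[y-w-40:y+w+40,x-w-40:x+w+40]; m=cv2.matchTemplate(S,T,cv2.TM_CCOEFF_NORMED); _,v,_,p=cv2.minMaxLoc(m); print(n,p[0]-40,p[1]-40,round(v,3))
o=robot.get_obs(); print(o["tool_pos"],o["time"],o["wrist_force"],o["width"])
E
python3 flow.py pics/s5.png
python3 - <<'E'
import cv2
for n in("s4","s5"):
    g=cv2.imread(f"pics/{n}.png",0)
    for x in(380,390,400,420,440): print(n,x,"dark centre row",330+g[300:410,x].argmin()-30,g[300:410,x].min())
    print("head",[(y,g[200:290,222].min()) for y in(0,)], "col tip row-min profile",[int(g[290:400,x].min()) for x in range(350,400,5)])
E
```

```text
tip 6 -13 0.992
line 8 -9 0.988
post 0 2 0.985
pin 0 0 0.999
head 0 0 0.999
[0.622  0.0936 0.1909] 12.175 [-1.4803  0.9198 -7.228 ] 0.00934776914031577
s4 380 dark centre row 344 148
s4 390 dark centre row 350 140
s4 400 dark centre row 357 135
s4 420 dark centre row 370 138
s4 440 dark centre row 385 131
head [(0, np.uint8(115))] col tip row-min profile [185, 187, 188, 182, 171, 159, 148, 143, 140, 139]
s5 380 dark centre row 328 165
s5 390 dark centre row 332 148
s5 400 dark centre row 340 142
s5 420 dark centre row 353 141
s5 440 dark centre row 370 139
head [(0, np.uint8(115))] col tip row-min profile [185, 187, 188, 188, 187, 177, 165, 154, 148, 144]
```

Tip is now at 0.850 and the pin at about 0.853 in the same view, so they are lined up. The gripper carries the flap and the pin has not moved. Handing in.

```bash
python3 -c "
from bench import robot
print(robot.close_job())"
```

```text
the job is handed in; nothing more can be done
None
```

I handed the job in at about 12 s: the bottle stands released with a broad side against the stop bar, and the gripper alone holds the flap with its pointer about 0.003 rad from the pin in the side view (other estimates put it up to 0.03 rad off); the pin didn't move, and I saw nothing else disturbed.

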